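# Put away the optics parts

### The arm

A 7-joint arm with a two-finger parallel gripper is mounted at the origin on the work surface. World frame = base frame: x ahead of the robot, y to its left, z up, the work surface at z = 0. Lengths are in m, angles in rad, forces in N, time in s.
With the tool pointing down it reaches from about 0.425 to 0.925 m from the base axis. Payload 6.8 kg.
Tool frame: the origin (TCP) lies at the very end of the fingers, on their centre line; the grasp point (between the pads) lies 19 mm behind it; z points along the fingers, y is the line along which they close (so a half turn about z gives the same grasp; the last joint's range is limited). The gripper opens to 85 mm and grips with 20 to 120 N. Pads are 22 mm wide; open, the fingers measure 114 mm over their backs; the gripper's body (76 mm by 85 mm) begins 54 mm behind the grasp point. The pads swing forward as they close: fully open they stand 13 mm farther back than shut.
Start: joints at [-1.296, 0.477, 0.022, 1.555, -0.011, 1.109, -0.083], TCP at [0.252, 0.626, 0.231] pointing down, gripper open.
Joint ranges: [-2.96, 2.96], [-0.34, 2.1], [-1.41, 1.46], [0.24, 2.44], [-1.37, 4.51], [0.17, 1.92], [-2.96, 2.96]. Speed limits (rad/s): [2.39, 2.39, 3.14, 3.14, 3.14, 3.14, 3.14].

### API

Orientations are given as a unit quaternion [w, x, y, z].
In Python, from station import monitor, eyes, bot gives the robot as it stands.
- The arm moves only by the tool nudge_tcp, called as name(argument=value, ...) on one line, values as JSON. Schema: {"type":"object","properties":{"steps":{"type":"string"},"grip_n":{"type":"number"},"only":{"type":"string"},"quiet":{"type":"boolean"},"lines":{"type":"string"}},"required":["steps"],"additionalProperties":false}. steps is a string of 1 to 20 rows, parted by a bar, with the numbers parted by commas; each row has 5 numbers: dx, dy, dz in shares of the most that a row can go, 1 being 50 mm, then a turn about the tool's z in a scale on which 1.0 is 90 degrees, then the opening from 0.0 (shut) to 1.0 (fully open); each row shifts and turns the commanded pose from where the row before left it, along the tool's axes as they then stand; what a row does not reach is not made up. A row lasts 1/10 s, in which the tool goes at most 0.05 m and 0.15 rad, less where a joint would pass 70% of its speed; a pose out of reach is approached as far as the arm can. The fingers move at their own pace and stop on an object; grip_n is the grip in N (left out, the last holds). Time passes only in rows, so rows that do not move let the fingers close. The tool returns the time, the measured TCP pose, the force, the opening and the grip force at its end. only (a regular expression) keeps the lines of the reply that match it, lines (a string "A,B") keeps lines A to B, and quiet returns only ok. No shift or turn number may pass 1 either way. Input that does not fit is refused with a message, and nothing moves.
- monitor.get_obs(): the state, without advancing time (a new reading comes with each control period).
- eyes.read_camera(name): name is "scene" or "top" or "wrist"; returns the picture (384x512x3 uint8, blue, green, red); there is no depth.
- eyes.camera_info(name): a dict with "vertical_fov" (degrees; the focal length in pixels is half the picture's height over the tangent of half this angle, whatever the lens; pixels are square), "cx", "cy" (the principal point, pixels), "k1" (the pictures are not rectified: a ray, as slopes to the right and down, at radius r is drawn at 1 + k1 r^2 times it, then the intrinsics apply), "view" (4x4, takes a point from world to camera coordinates); the wrist camera has in their place "hand_eye" (4x4, takes a point from camera to tool coordinates, whose origin is the TCP and whose axes are the flange's). Camera axes: x right, y up, looking along -z (the intrinsics and any distortion apply to the point x, -y, -z); pixel columns grow to the right and rows downward; lengths in m; the calibration is good to about 2 mm. A picture is of the moment at which its call begins: read the wrist's pose just before it. camera_info takes no time and is no camera call.
- bot.hand_in(): hands the job in; it is judged then, once.
The state is a dict: "t": time; "q": joint angles; "joint_vel": joint speeds; "joint_torque": joint torques, N m; "eef_pos": TCP position; "tool_rot": TCP orientation; "contact_force": force on the tool from outside, world axes, zero at the start; "torque": the same for the moment, N m; "gripper_width": opening from 0.0 (shut) to 1.0 (fully open); "grasp_force": force on a finger pad.
Only numpy, scipy, OpenCV 4.12 (cv2) and the standard library are available. Lean on these libraries where they do the work, as an engineer would, in place of code of your own. Each camera call takes 0.05 s, during which the arm holds its last target. There are 200 camera calls.

### The job

Sort the loose optics parts into their trays: first both lenses, side by side and glass up, in the white tray with the blue lining, lowered gently rather than dropped; then both steel posts, lying flat in the yellow tray; and last the red clamp, lying flat the way up it is now, in the green tray. Do not shift or topple the mirror that stands among them.

Things in the scene. Friction and masses are not known exactly. Their poses are not given: they have to be found in the camera images.
- lens_a: first mounted lens: flat black round mount, 48 mm across and 16 mm high, with a brass ring and a pale blue domed glass on top (the glass rises 4 mm above the mount; grip the black rim). Lies glass up, about 70 g. Origin: centre of its underside; z up through the glass.
- lens_b: second, identical mounted lens: flat black round mount, 48 mm across and 16 mm high, with a brass ring and a pale blue domed glass on top (the glass rises 4 mm above the mount; grip the black rim). Lies glass up, about 70 g. Origin: centre of its underside; z up through the glass.
- post_a: first bright steel optical post, an eight-sided bar 14 mm across flats and 75 mm long, lying on a flat side, about 90 g. Origin: centre of the bar, 7 mm above what it lies on; x along the bar.
- post_b: second, identical bright steel optical post, an eight-sided bar 14 mm across flats and 75 mm long, lying on a flat side, about 90 g. Origin: centre of the bar, 7 mm above what it lies on; x along the bar.
- clamp: red clamp block with a black slot and a dark screw head on top, 62 x 30 x 16 mm, lying flat, about 80 g. Origin: centre of its underside; x along the 62 mm side, z up.
- lens_tray: white open tray with a blue lining (130 x 160 x 22 mm, walls and floor 4 mm thick, fixed to the bench). Origin: centre of its underside; x along the 130 mm side, y along the 160 mm side, z up; the inner floor is at z = 4 mm, 122 x 152 mm inside.
- post_tray: yellow open tray (130 x 160 x 22 mm, walls and floor 4 mm thick, fixed to the bench). Origin: centre of its underside; x along the 130 mm side, y along the 160 mm side, z up; the inner floor is at z = 4 mm, 122 x 152 mm inside.
- clamp_tray: green open tray (130 x 160 x 22 mm, walls and floor 4 mm thick, fixed to the bench). Origin: centre of its underside; x along the 130 mm side, y along the 160 mm side, z up; the inner floor is at z = 4 mm, 122 x 152 mm inside.
- mirror: aligned mirror, loose, not to be disturbed: round steel foot 48 mm across and 12 mm high, a thin steel post, and an upright black square mount 40 x 40 x 12 mm with its top 97 mm above the bench, 0.45 kg. Origin: centre of the foot's underside; z up.
Mind the look-alikes: they are no part of the job. Leave any turquoise look-alike of the post_a alone.

How it is judged:
By the outcome, as a careful person would: the job done as asked, in the order asked, and still so for the second after the job is handed in, with the robot touching nothing.
It also fails if it takes over 120 s, if anything falls off the work surface, if the arm or the gripper's body presses on something with over 40 N, if the wrist force passes 120 N, or if a joint passes its speed limit or range.

## Working session

There is one attempt and no reset: what is moved stays moved. The work goes in short steps, Python scripts to look and compute and a tool call to move; the robot and the scene stay as the last step left them, time stands still between calls to the robot, and variables do not carry over. Pictures are saved under pics/ and viewed, at most 16 in all, crops included, and the job is handed in when it is done.

```bash
ls; mkdir -p pics; python3 - <<'E'
from station import monitor, eyes, bot
import cv2
o=monitor.get_obs(); print(o)
for n in("scene","top"):
    cv2.imwrite(f"pics/{n}0.png",eyes.read_camera(n)); print(n,eyes.camera_info(n))
print(eyes.camera_info("wrist"))
E
```

```text
pics
{'t': 0.0, 'q': array([-1.29609992,  0.47782097,  0.02234092,  1.55647421, -0.01152039,
        1.10926457, -0.08312031]), 'joint_vel': array([ 0.0008441 ,  0.00179089, -0.00191194,  0.00081973,  0.00159288,
       -0.00081505, -0.00035315]), 'joint_torque': array([-7.45394736e-04, -5.96448255e+01,  1.60784908e+00, -2.81207192e+01,
        1.24267468e-02,  9.22514097e-03,  3.93942253e-05]), 'eef_pos': array([0.25191034, 0.6255901 , 0.23030212]), 'tool_rot': array([-1.15684280e-04,  1.90236130e-01,  9.81737933e-01, -9.12253056e-04]), 'contact_force': array([ 0.10094351,  0.4130119 , -0.84785653]), 'torque': array([-0.04862759,  0.02623908, -0.0102729 ]), 'grasp_force': 0.0, 'gripper_width': 1.0035268960335315}
scene {'vertical_fov': 55.787718870998205, 'cx': 249.56498636609592, 'cy': 193.4304311654343, 'k1': -0.09819556754213171, 'view': array([[-0.80890397,  0.58771702, -0.01621951,  0.38545135],
       [-0.46427029, -0.6215858 ,  0.63093913,  0.18404531],
       [ 0.36073185,  0.5178994 ,  0.77566278, -1.18495616],
       [ 0.        ,  0.        ,  0.        ,  1.        ]])}
top {'vertical_fov': 42.22149731220686, 'cx': 249.13323810854203, 'cy': 197.97626521636465, 'k1': -0.03959335208630836, 'view': array([[-0.02787013, -0.99953039,  0.01273795, -0.00805508],
       [ 0.99540184, -0.02658225,  0.09202473, -0.49014147],
       [-0.09164291,  0.01524412,  0.99567525, -1.17000039],
       [ 0.        ,  0.        ,  0.        ,  1.        ]])}
{'vertical_fov': 59.200572279056374, 'cx': 262.87789851074933, 'cy': 193.13387192121132, 'k1': -0.09409333017728387, 'hand_eye': array([[-6.03454003e-04,  9.53791700e-01,  3.00468015e-01,
         7.63812379e-02],
       [ 9.99999691e-01,  4.24306333e-04,  6.61481250e-04,
        -3.13507808e-04],
       [ 5.03424844e-04,  3.00468321e-01, -9.53791662e-01,
        -1.42567713e-01],
       [ 0.00000000e+00,  0.00000000e+00,  0.00000000e+00,
         1.00000000e+00]])}
```

View pics/top0.png

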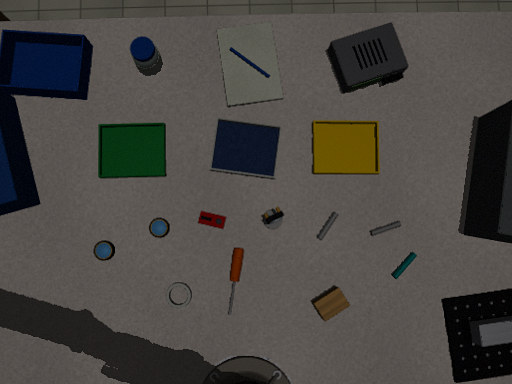

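View pics/scene0.png

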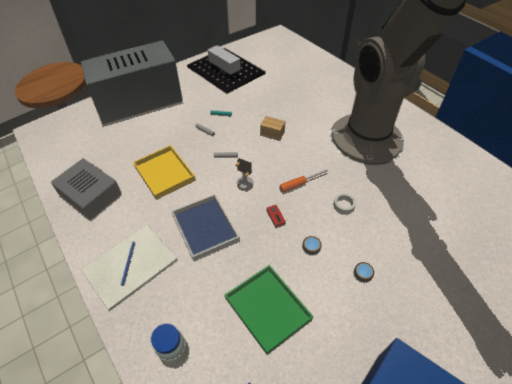

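The top view shows lenses at (159,227) and (104,250), the clamp at (212,219), the mirror at (273,215) and the steel posts at (328,225) and (385,228). The turquoise look-alike is at (404,265). The trays are green (132,150), white/blue (246,148) and yellow (345,147). The scene view shows the same things: lenses at (312,244) and (364,271), posts at (226,155) and (205,129).

```bash
cat > h.py <<'E'
import numpy as np, cv2
from station import monitor, eyes
from scipy.spatial.transform import Rotation as R
def cam(name,obs=None):
    i=eyes.camera_info(name); f=192/np.tan(np.radians(i["vertical_fov"])/2)
    if name=="wrist":
        T=np.eye(4); q=obs["tool_rot"]; T[:3,:3]=R.from_quat([q[1],q[2],q[3],q[0]]).as_matrix(); T[:3,3]=obs["eef_pos"]
        P=T@i["hand_eye"]
    else: P=np.linalg.inv(i["view"])
    return f,i["cx"],i["cy"],i["k1"],P
def ray(c,px):
    f,cx,cy,k,P=c
    d=np.array([(px[0]-cx)/f,(px[1]-cy)/f]); s=d.copy()
    for _ in range(20): s=d/(1+k*(s@s))
    v=P[:3,:3]@np.array([s[0],-s[1],-1]); return P[:3,3],v/np.linalg.norm(v)
def plane(c,px,z):
    o,v=ray(c,px); return o+v*(z-o[2])/v[2]
def tri(c1,p1,c2,p2):
    o1,v1=ray(c1,p1);o2,v2=ray(c2,p2)
    s=np.linalg.lstsq(np.c_[v1,-v2],o2-o1,rcond=None)[0]
    a=o1+s[0]*v1;b=o2+s[1]*v2
    return (a+b)/2,np.linalg.norm(a-b)
def blob(img,lo,hi,near=None,amin=15):
    """contours of an HSV mask, each (centre, area, contour)"""
    m=cv2.inRange(cv2.cvtColor(img,cv2.COLOR_BGR2HSV),np.array(lo),np.array(hi))
    cs=cv2.findContours(m,cv2.RETR_EXTERNAL,cv2.CHAIN_APPROX_NONE)[0]
    out=[]
    for c in cs:
        M=cv2.moments(c)
        if M["m00"]>=amin:
            p=np.array([M["m10"],M["m01"]])/M["m00"]
            if near is None or np.linalg.norm(p-near[:2])<near[2]: out.append((p,M["m00"],c))
    return sorted(out,key=lambda b:-b[1])
E
python3 - <<'E'
from h import *
t=cv2.imread("pics/top0.png");s=cv2.imread("pics/scene0.png");ct=cam("top");cs=cam("scene")
np.set_printoptions(precision=4,suppress=True)
L=dict(lo=(95,80,90),hi=(115,255,255))
bright=dict(lo=(0,0,60),hi=(180,80,255))
for n,kw,pt,ps in [("lensA",L,(159,227),(312,244)),("lensB",L,(104,250),(364,271)),
  ("clamp",dict(lo=(170,120,60),hi=(180,255,255)),(212,219),(276,216)),
  ("green",dict(lo=(50,120,40),hi=(75,255,255)),(132,150),(268,307)),
  ("yellow",dict(lo=(18,150,80),hi=(32,255,255)),(345,147),(164,171)),
  ("blue",dict(lo=(105,60,30),hi=(125,255,130)),(246,148),(205,225))]:
    a=blob(t,near=(*pt,14),**kw);b=blob(s,near=(*ps,14),**kw)
    if not(a and b): print(n,len(a),len(b));continue
    r=cv2.minAreaRect(a[0][2])
    print(n,a[0][0],a[0][1],b[0][0],b[0][1],*tri(ct,a[0][0],cs,b[0][0]),"rect",r)
    # two rect corners on plane z
    print("   corners z=.02",[plane(ct,p,.02)[:2].round(4).tolist() for p in cv2.boxPoints(r)])
for n,p,q in[("pa",(328,225),(226,155)),("pb",(385,228),(205,129)),("mirror foot",(273,222),(245,186))]: print(n,*tri(ct,p,cs,q))
k=cv2.resize(t[195:285,300:425],None,fx=6,fy=6,interpolation=cv2.INTER_CUBIC)
k=cv2.convertScaleAbs(k,alpha=1.6)
cv2.imwrite("pics/crop_posts.png",k)
E
```

```text
lensA [158.4573 227.6171] 121.0 [311.6613 243.2577] 92.5 [0.4249 0.1979 0.0151] 2.9426254179645033e-05 rect ((158.50001525878906, 227.50003051757812), (12.727920532226562, 12.727920532226562), 45.0)
   corners z=.02 [[0.4255, 0.2184], [0.4465, 0.1967], [0.4244, 0.1754], [0.4035, 0.1972]]
lensB [104.4022 250.7156] 92.0 [364.2823 270.0879] 117.5 [0.3722 0.33   0.0114] 0.0027456857196250465 rect ((103.75000762939453, 250.75), (10.60660171508789, 12.727922439575195), 45.0)
   corners z=.02 [[0.3718, 0.3478], [0.3926, 0.3262], [0.3744, 0.3083], [0.3536, 0.3299]]
clamp 0 0
green [130.9876 149.3861] 3293.5 [267.9773 310.3367] 3341.5 [0.6189 0.2663 0.0014] 0.001781841450084933 rect ((130.99810791015625, 149.40818786621094), (52.51967239379883, 65.06807708740234), 88.83085632324219)
   corners z=.02 [[0.6814, 0.3421], [0.6803, 0.1833], [0.5511, 0.1821], [0.5521, 0.3392]]
yellow [346.0892 146.5513] 3272.0 [163.6881 170.5673] 1537.0 [ 0.61   -0.2626  0.0088] 0.003753512665084794 rect ((346.5, 146.5), (51.0, 65.0), 90.0)
   corners z=.02 [[0.6748, -0.1854], [0.6713, -0.3456], [0.5449, -0.3388], [0.5489, -0.1802]]
blue [245.2106 148.0274] 2757.0 [204.5163 225.9981] 1749.5 [ 0.6142 -0.0153  0.0074] 0.0005229121522028034 rect ((245.2650604248047, 147.738525390625), (61.73615646362305, 47.46051025390625), 7.696051120758057)
   corners z=.02 [[0.5672, 0.0674], [0.6828, 0.0495], [0.6585, -0.0991], [0.5432, -0.0799]]
pa [ 0.4185 -0.2105  0.0013] 0.004984557345513552
pb [ 0.4084 -0.3493  0.0078] 0.001433463550119729
mirror foot [ 0.4335 -0.0803 -0.0168] 0.0031123007087399505
```

View pics/crop_posts.png

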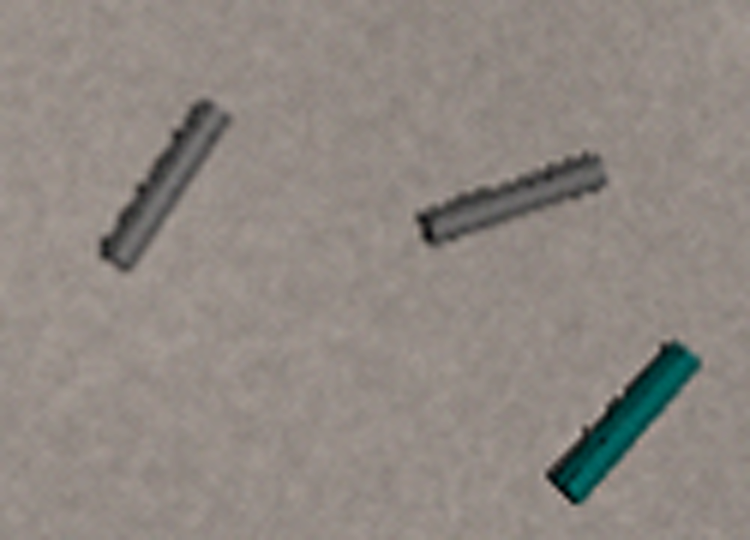

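The three bars in the crop are steel at (328,225), steel at (385,228) and turquoise at (404,265). The two bright steel ones fit the posts, and the turquoise one is the decoy. First I'll turn the gripper to line up with the lens tray.

The rows are not in the units I measure in: shifts go in shares of 50 mm and turns go in shares of 90 degrees. I convert before sending: 0.15 rad / 1.5708 = 0.0955.

```bash
cat >> h.py <<'E'
def go(x,y,z,yaw=None):
    "print the shift in the tool's axes and the turn to reach x,y,z, closing line at yaw (deg)"
    o=monitor.get_obs(); q=o["tool_rot"]; M=R.from_quat([q[1],q[2],q[3],q[0]]).as_matrix()
    now=np.degrees(np.arctan2(M[1,1],M[0,1]))
    print("go",(M.T@(np.array([x,y,z])-o["eef_pos"])).round(4),"yaw",now.round(1),
      "turn",None if yaw is None else round(float(np.radians((now-yaw+90)%180-90)),3),"q",o["q"].round(2))
def snap(name="wrist",save=None):
    o=monitor.get_obs(); c=cam(name,o); im=eyes.read_camera(name)
    if save: cv2.imwrite(f"pics/{save}.png",im)
    return c,im
E
```

nudge_tcp(steps="0,0,0,0.0955,1 | 0,0,0,0.0955,1 | 0,0,0,0.0955,1 | 0,0,0,0.0955,1 | 0,0,0,0.0955,1 | 0,0,0,0.0955,1 | 0,0,0,0.0955,1 | 0,0,0,0.0955,1 | 0,0,0,0.0955,1", grip_n=40)

```text
t: 1.0
eef_pos: [0.2519, 0.6258, 0.2308]
tool_rot: [0.0, 0.764, 0.645, -0.0]
contact_force: [1.7, -0.5, -0.2]
gripper_width: 0.996
grasp_force: 0.0
```

```bash
python3 -c "
from h import *
go(.425,.198,.16,-9.3)"
```

```text
go [-0.3928  0.2422  0.0711] yaw -9.6 turn -0.006 q [-1.5   0.49  0.32  1.57 -0.17  1.11 -1.31]
```

In the tool's units: -0.028 m is -0.56, 0.0173 m is 0.346.

nudge_tcp(steps="-0.56,0.346,0.1,0,1 | -0.56,0.346,0.1,0,1 | -0.56,0.346,0.1,0,1 | -0.56,0.346,0.1,0,1 | -0.56,0.346,0.1,0,1 | -0.56,0.346,0.1,0,1 | -0.56,0.346,0.1,0,1 | -0.56,0.346,0.1,0,1 | -0.56,0.346,0.1,0,1 | -0.56,0.346,0.1,0,1 | -0.56,0.346,0.1,0,1 | -0.56,0.346,0.1,0,1 | -0.56,0.346,0.1,0,1 | -0.56,0.346,0.1,0,1 | 0,0,0,0,0.8", grip_n=40)

```text
t: 2.5
eef_pos: [0.4287, 0.1954, 0.1607]
tool_rot: [0.001, 0.764, 0.645, -0.001]
contact_force: [-0.3, 0.5, 0.3]
gripper_width: 0.859
grasp_force: 0.0
```

```bash
python3 -c "
from h import *
go(.425,.198,.09,-9.3)
snap(save='w1')"
```

```text
go [ 0.0021 -0.0041  0.0707] yaw -9.7 turn -0.007 q [-0.97  0.25  0.47  2.12 -0.15  0.8  -0.57]
```

View pics/w1.png

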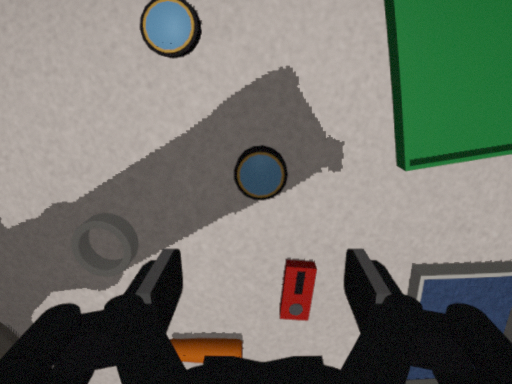

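The wrist view shows lens_a at (261,173), lens_b at (170,26) and the clamp at (298,290).

```bash
python3 - <<'E'
from h import *
np.set_printoptions(precision=4,suppress=True)
o=monitor.get_obs(); w=cam("wrist",o); ct=cam("top"); im=cv2.imread("pics/w1.png"); t=cv2.imread("pics/top0.png")
L=dict(lo=(92,70,40),hi=(115,255,255))
for pw,pt in (((261,173),(159,227)),((170,26),(104,250))):
    a=blob(im,near=(*pw,15),**L)[0]; b=blob(t,near=(*pt,8),**L)[0]
    print("glass",a[0],a[1],tri(w,a[0],ct,b[0]),"wrist plane .018",plane(w,a[0],.018),"top plane",plane(ct,b[0],.018))
    (c,rad)=cv2.minEnclosingCircle(a[2]); print("dia",np.linalg.norm(plane(w,(c[0]-rad,c[1]),.018)-plane(w,(c[0]+rad,c[1]),.018)))
print(cv2.cvtColor(im,cv2.COLOR_BGR2HSV)[[266,300,275],[290,290,310]])
a=blob(im,(0,150,60),(6,255,255),near=(298,290,15))+blob(im,(174,150,60),(180,255,255),near=(298,290,15))
print([(x[0],x[1]) for x in a])
a=max(a,key=lambda x:x[1]); r=cv2.minAreaRect(a[2]); print(r,[plane(w,p,.016) for p in cv2.boxPoints(r)])
E
```

```text
glass [260.2571 174.5283] 1197.5 (array([0.426 , 0.1991, 0.0089]), np.float64(0.00039245065999200324)) wrist plane .018 [0.4267 0.2014 0.018 ] top plane [0.4255 0.1976 0.018 ]
dia 0.035149875956085944
glass [167.865   24.8993] 1580.5 (array([0.3744, 0.3337, 0.0117]), np.float64(0.0026775194573150896)) wrist plane .018 [0.3754 0.3337 0.018 ] top plane [0.3748 0.3307 0.018 ]
dia 0.03805829084080837
[[  0 220  87]
 [  2 213 147]
 [  2 220 147]]
[(array([297.3623, 290.0495]), 1607.5)]
((297.5, 289.9999694824219), (30.405593872070312, 59.538394927978516), 8.13010311126709) [array([0.4193, 0.0494, 0.016 ]), array([0.4375, 0.1155, 0.016 ]), array([0.4654, 0.1059, 0.016 ]), array([0.4491, 0.0386, 0.016 ])]
```

In the tool's units: 0.022 m is 0.44, -0.0015 m is -0.03.

nudge_tcp(steps="0.02,-0.03,0.44,0,0.8 | 0.02,-0.03,0.44,0,0.8 | 0.02,-0.03,0.44,0,0.8 | 0,0,0,0,0.8", grip_n=40)

```text
t: 2.95
eef_pos: [0.4217, 0.2043, 0.0932]
tool_rot: [-0.0, 0.761, 0.648, -0.002]
contact_force: [-0.3, -0.1, -0.7]
gripper_width: 0.799
grasp_force: 0.0
```

```bash
python3 - <<'E'
from h import *
np.set_printoptions(precision=4,suppress=True)
i=cam("wrist",monitor.get_obs()); w,im=snap(save='w2')
for a in blob(im,(92,70,40),(115,255,255),amin=800): print(a[0],a[1],plane(w,a[0],.018),plane(w,a[0],.010))
go(.4265,.200,.001,-9.3)
E
```

```text
[154.8331  21.7862] 2320.5 [0.376  0.3286 0.018 ] [0.3739 0.3304 0.01  ]
[271.9867 209.4358] 1897.0 [0.4272 0.1991 0.018 ] [0.4269 0.1961 0.01  ]
go [-0.0036  0.0046  0.0935] yaw -9.2 turn 0.002 q [-0.93  0.36  0.42  2.17 -0.24  0.65 -0.51]
```

In the tool's units: 0.02 m is 0.4, 0.016 m is 0.32.

nudge_tcp(steps="-0.02,0.034,0.4,0,0.8 | -0.02,0.034,0.4,0,0.8 | -0.02,0.032,0.4,0,0.8 | 0,0,0.32,0,0.8 | 0,0,0.2,0,0.8 | 0,0,0,0,0.8 | 0,0,0,0,0.8", grip_n=40)

```text
t: 3.7
eef_pos: [0.4289, 0.2006, 0.01]
tool_rot: [-0.0, 0.762, 0.648, 0.001]
contact_force: [0.1, 1.2, 0.2]
gripper_width: 0.798
grasp_force: 0.0
```

```bash
python3 -c "
from h import *
go(.427,.1995,.001,-9.3)
snap(save='w3')"
```

```text
go [-0.0014 -0.0017  0.009 ] yaw -9.3 turn 0.0 q [-0.82  0.53  0.31  2.2  -0.36  0.46 -0.39]
```

View pics/w3.png

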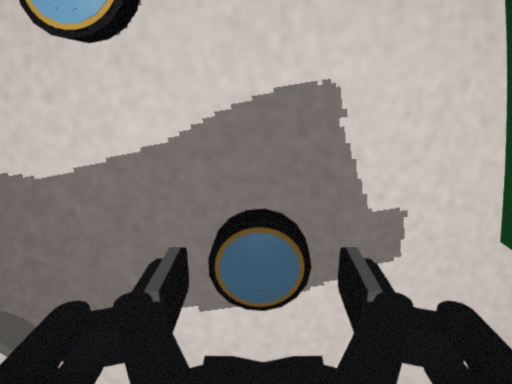

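Lens_a sits between the open fingers, with its glass at (260,267) and the fingertips at columns 175 and 352.

```bash
python3 - <<'E'
from h import *
w=cam("wrist",monitor.get_obs()); im=cv2.imread("pics/w3.png")
a=blob(im,(92,70,40),(115,255,255),near=(260,267,25))[0]; print(a[0],plane(w,a[0],.018)); p=plane(w,a[0],.018)
w2=cam("wrist",monitor.get_obs())
go(p[0],p[1],.002,-9.3)
E
```

```text
[259.14391056 267.36489058] [0.42745866 0.1996259  0.018     ]
go [-0.0013 -0.0014  0.0082] yaw -9.3 turn 0.0 q [-0.82  0.53  0.31  2.2  -0.36  0.46 -0.39]
```

The two wrist views agree at glass height 0.018 m (0.4272,0.1991 against 0.4275,0.1996), as they should. I'll close on the lens and lift.

In the tool's units: 0.008 m is 0.16, -0.001 m is -0.02.

nudge_tcp(steps="-0.02,-0.02,0.16,0,0.8 | 0,0,0,0,0.8 | 0,0,0,0,0.45 | 0,0,0,0,0.45 | 0,0,0,0,0.45 | 0,0,0,0,0.45 | 0,0,0,0,0.45", grip_n=40)

```text
t: 4.45
eef_pos: [0.4272, 0.1993, 0.0017]
tool_rot: [-0.0, 0.762, 0.647, -0.0]
contact_force: [-1.4, -0.7, 5.8]
gripper_width: 0.542
grasp_force: 40.1
```

nudge_tcp(steps="0,0,-0.2,0,0.4 | 0,0,-0.4,0,0.4 | 0,0,-0.8,0,0.4 | 0,0,-0.6,0,0.4 | 0,0,0,0,0.4", grip_n=40)

```text
t: 4.95
eef_pos: [0.4296, 0.2006, 0.1052]
tool_rot: [0.0, 0.762, 0.647, 0.004]
contact_force: [0.7, 0.5, -1.0]
gripper_width: 0.544
grasp_force: 41.3
```

```bash
python3 -c "
from h import *
go(.613+.0325*.161,-.0155+.0325*.987,.09,-9.3)
snap(save='w4')"
```

```text
go [-0.1512  0.2158  0.0154] yaw -9.3 turn -0.0 q [-0.93  0.35  0.44  2.17 -0.24  0.67 -0.49]
```

View pics/w4.png

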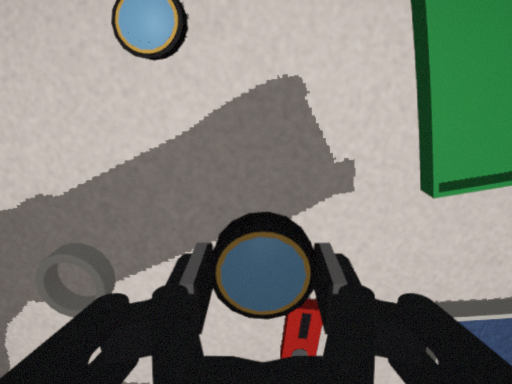

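Lens_a is held (46 mm, 41 N), centred at (263,272).

In the tool's units: 0.0216 m is 0.432, -0.015 m is -0.3.

nudge_tcp(steps="-0.3,0.432,0,0,0.4 | -0.3,0.432,0,0,0.4 | -0.3,0.432,0,0,0.4 | -0.3,0.432,0,0,0.4 | -0.3,0.432,0,0,0.4 | -0.3,0.432,0,0,0.4 | -0.3,0.432,0,0,0.4 | -0.3,0.432,0,0,0.4 | -0.3,0.432,0,0,0.4 | -0.3,0.432,0,0,0.4 | 0,0,0,0,0.4 | 0,0,0,0,0.4 | 0,0,0,0,0.4", grip_n=40)

```text
t: 6.3
eef_pos: [0.615, 0.0174, 0.1003]
tool_rot: [-0.001, 0.762, 0.648, -0.001]
contact_force: [-0.3, 0.3, -0.0]
gripper_width: 0.541
grasp_force: 41.3
```

```bash
python3 -c "
from h import *
go(.613+.0325*.161,-.0155+.0325*.987,.04,-9.3)
c,im=snap(save='w5')
s,t=snap('top',save='top1')
"
```

```text
go [-0.0003  0.0035  0.0603] yaw -9.2 turn 0.001 q [-0.45  0.56  0.43  1.83 -0.31  0.81 -0.02]
```

View pics/w5.png

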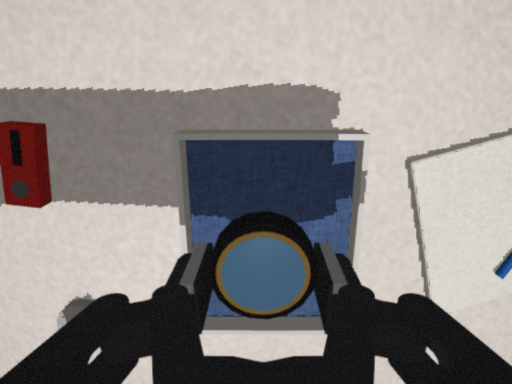

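The wrist view shows the lens over the tray. The tray's outer top corners are near (177,132) and (368,133), and its bottom edge is at row ~331.

```bash
python3 - <<'E'
from h import *
np.set_printoptions(precision=4,suppress=True)
w=cam("wrist",monitor.get_obs())
P=[plane(w,p,.022)[:2] for p in ((177,132),(368,133),(327,331),(200,331))]
print(*P, P[1]-P[0])
# floor corners
print([plane(w,p,.004)[:2] for p in((187,139),(356,139),(324,317))])
E
```

```text
[0.5677 0.0746] [0.6915 0.054 ] [ 0.6489 -0.0992] [ 0.5478 -0.0828] [ 0.1238 -0.0206]
[array([0.5688, 0.0671]), array([0.6877, 0.0478]), array([ 0.6494, -0.0994])]
```

In the tool's units: 0.02 m is 0.4, 0.015 m is 0.3.

nudge_tcp(steps="0,0.12,0.2,0,0.4 | 0,0,0.4,0,0.4 | 0,0,0.4,0,0.4 | 0,0,0.3,0,0.4 | 0,0,0.2,0,0.4 | 0,0,0.16,0,0.4 | 0,0,0.08,0,0.4 | 0,0,0.04,0,0.4 | 0,0,0,0,0.4 | 0,0,0,0,0.4 | 0,0,0,0,0.4", grip_n=40)

```text
t: 7.5
eef_pos: [0.6225, 0.0155, 0.0128]
tool_rot: [0.0, 0.762, 0.648, 0.0]
contact_force: [-0.1, -0.5, -0.3]
gripper_width: 0.546
grasp_force: 41.3
```

```bash
python3 -c "
from h import *
go(.622,.018,.0057,-9.3)"
```

```text
go [ 0.0024 -0.0009  0.0071] yaw -9.3 turn 0.0 q [-0.39  0.69  0.37  1.85 -0.38  0.67  0.04]
```

In the tool's units: 0.002 m is 0.04, 0.001 m is 0.02.

nudge_tcp(steps="0.04,0,0.04,0,0.4 | 0,0,0.04,0,0.4 | 0,0,0.02,0,0.4 | 0,0,0.02,0,0.4 | 0,0,0,0,0.4 | 0,0,0,0,0.4", grip_n=40)

```text
t: 8.1
eef_pos: [0.6225, 0.0174, 0.0063]
tool_rot: [-0.0, 0.762, 0.648, -0.0]
contact_force: [0.5, -0.5, -0.6]
gripper_width: 0.541
grasp_force: 41.3
```

nudge_tcp(steps="0,0,0.02,0,0.4 | 0,0,0,0,0.4 | 0,0,0,0,0.4", grip_n=40)

```text
t: 8.4
eef_pos: [0.6226, 0.0174, 0.0058]
tool_rot: [0.0, 0.762, 0.648, 0.0]
contact_force: [-1.7, -0.1, 6.5]
gripper_width: 0.54
grasp_force: 42.0
```

It touches down at 6.5 N, so I'll release gently.

In the tool's units: -0.03 m is -0.6, -0.01 m is -0.2.

nudge_tcp(steps="0,0,0,0,0.6 | 0,0,0,0,0.75 | 0,0,0,0,0.75 | 0,0,0,0,0.75 | 0,0,-0.2,0,0.75 | 0,0,-0.6,0,0.75 | 0,0,-0.6,0,0.75 | 0,0,-0.6,0,0.75 | 0,0,0,0,0.8 | 0,0,0,0,0.8", grip_n=40)

```text
t: 9.4
eef_pos: [0.623, 0.0176, 0.1065]
tool_rot: [0.0, 0.762, 0.648, 0.001]
contact_force: [-0.5, -0.6, -0.3]
gripper_width: 0.801
grasp_force: 0.0
```

```bash
python3 -c "
from h import *
go(.3755,.331,.1,-9.3)"
```

```text
go [ 0.2694 -0.2948  0.0062] yaw -9.3 turn 0.0 q [-0.45  0.56  0.44  1.81 -0.31  0.83 -0.02]
```

In the tool's units: -0.022 m is -0.44, 0.02 m is 0.4.

nudge_tcp(steps="0.4,-0.44,0,0,0.8 | 0.4,-0.44,0,0,0.8 | 0.4,-0.44,0,0,0.8 | 0.4,-0.44,0,0,0.8 | 0.4,-0.44,0,0,0.8 | 0.4,-0.44,0,0,0.8 | 0.4,-0.44,0,0,0.8 | 0.4,-0.44,0,0,0.8 | 0.4,-0.44,0,0,0.8 | 0.4,-0.44,0,0,0.8 | 0.4,-0.44,0,0,0.8 | 0.4,-0.44,0,0,0.8 | 0.4,-0.44,0,0,0.8 | 0.2,-0.18,0,0,0.8 | 0,0,0,0,0.8 | 0,0,0,0,0.8 | 0,0,0,0,0.8", grip_n=40)

```text
t: 11.1
eef_pos: [0.3759, 0.3298, 0.1052]
tool_rot: [0.0, 0.763, 0.647, -0.0]
contact_force: [0.3, 0.0, -0.2]
gripper_width: 0.801
grasp_force: 0.0
```

```bash
cat > lens.py <<'E'
from h import *
np.set_printoptions(precision=4,suppress=True)
w,im=snap()
for a in blob(im,(92,70,40),(115,255,255),amin=800): print(a[0],a[1],*(plane(w,a[0],z) for z in(.018,.008)))
E
python3 lens.py; python3 -c "
from h import *
go(.3755,.331,.002,-9.3)"
```

```text
[261.9619 195.4053] 1767.5 [0.376 0.332 0.018] [0.3754 0.3288 0.008 ]
go [ 0.001  -0.0006  0.1032] yaw -9.4 turn -0.002 q [-1.19  0.39  0.42  2.1  -0.24  0.7  -0.77]
```

In the tool's units: 0.03 m is 0.6, 0.02 m is 0.4.

nudge_tcp(steps="0.04,0,0.4,0,0.8 | 0,0,0.6,0,0.8 | 0,0,0.6,0,0.8 | 0,0,0.26,0,0.8 | 0,0,0,0,0.8 | 0,0,0,0,0.8 | 0,0,0,0,0.8", grip_n=40)

```text
t: 11.85
eef_pos: [0.3762, 0.334, 0.0135]
tool_rot: [-0.0, 0.762, 0.647, 0.001]
contact_force: [-0.4, 0.4, -0.2]
gripper_width: 0.8
grasp_force: 0.0
```

```bash
python3 lens.py; python3 -c "
from h import *
go(.376,.332,.002,-9.3)"
```

```text
[262.5952 263.6873] 4049.5 [0.3761 0.3327 0.018 ] [0.3752 0.3272 0.008 ]
go [-0.0021  0.0003  0.0115] yaw -9.3 turn 0.0 q [-1.11  0.55  0.32  2.13 -0.35  0.5  -0.68]
```

In the tool's units: 0.008 m is 0.16, -0.001 m is -0.02.

nudge_tcp(steps="-0.02,0,0.16,0,0.8 | 0,0,0.08,0,0.8 | 0,0,0,0,0.8 | 0,0,0,0,0.45 | 0,0,0,0,0.45 | 0,0,0,0,0.45 | 0,0,0,0,0.45 | 0,0,0,0,0.45", grip_n=40)

```text
t: 12.7
eef_pos: [0.3751, 0.3325, 0.0006]
tool_rot: [-0.0, 0.762, 0.648, 0.0]
contact_force: [-1.2, -2.2, 5.7]
gripper_width: 0.543
grasp_force: 40.5
```

nudge_tcp(steps="0,0,-0.2,0,0.4 | 0,0,-0.4,0,0.4 | 0,0,-0.8,0,0.4 | 0,0,-0.6,0,0.4 | 0,0,0,0,0.4 | 0,0,0,0,0.4", grip_n=40)

```text
t: 13.3
eef_pos: [0.3751, 0.3329, 0.1009]
tool_rot: [-0.0, 0.762, 0.648, 0.001]
contact_force: [-0.1, -0.9, -2.3]
gripper_width: 0.542
grasp_force: 41.4
```

```bash
python3 -c "
from h import *
go(.6112,-.051,.1,-9.3)"
```

```text
go [-0.3409  0.2949  0.0005] yaw -9.3 turn 0.001 q [-1.2   0.4   0.43  2.1  -0.26  0.69 -0.76]
```

In the tool's units: -0.02 m is -0.4, 0.0173 m is 0.346.

nudge_tcp(steps="-0.4,0.346,0,0,0.4 | -0.4,0.346,0,0,0.4 | -0.4,0.346,0,0,0.4 | -0.4,0.346,0,0,0.4 | -0.4,0.346,0,0,0.4 | -0.4,0.346,0,0,0.4 | -0.4,0.346,0,0,0.4 | -0.4,0.346,0,0,0.4 | -0.4,0.346,0,0,0.4 | -0.4,0.346,0,0,0.4 | -0.4,0.346,0,0,0.4 | -0.4,0.346,0,0,0.4 | -0.4,0.346,0,0,0.4 | -0.4,0.346,0,0,0.4 | -0.4,0.346,0,0,0.4 | -0.4,0.346,0,0,0.4 | -0.4,0.346,0,0,0.4 | 0,0,0,0,0.4 | 0,0,0,0,0.4 | 0,0,0,0,0.4", grip_n=40)

```text
t: 15.3
eef_pos: [0.6093, -0.0493, 0.0991]
tool_rot: [-0.001, 0.762, 0.648, -0.001]
contact_force: [-0.5, -0.1, 0.0]
gripper_width: 0.541
grasp_force: 41.4
```

```bash
python3 -c "
from h import *
go(.611,-.050,.0047,-9.3)"
```

```text
go [-0.0005  0.002   0.0944] yaw -9.2 turn 0.001 q [-0.35  0.56  0.45  1.84 -0.32  0.81  0.1 ]
```

In the tool's units: 0.02 m is 0.4, 0.015 m is 0.3.

nudge_tcp(steps="0,0.04,0.2,0,0.4 | 0,0,0.4,0,0.4 | 0,0,0.4,0,0.4 | 0,0,0.3,0,0.4 | 0,0,0.2,0,0.4 | 0,0,0.16,0,0.4 | 0,0,0.08,0,0.4 | 0,0,0.04,0,0.4 | 0,0,0,0,0.4 | 0,0,0,0,0.4 | 0,0,0,0,0.4", grip_n=40)

```text
t: 16.4
eef_pos: [0.6129, -0.0509, 0.0118]
tool_rot: [0.0, 0.762, 0.648, 0.0]
contact_force: [-0.3, 0.3, -1.2]
gripper_width: 0.547
grasp_force: 41.4
```

```bash
python3 -c "
from h import *
go(.611,-.050,.0047,-9.3)"
```

```text
go [ 0.0005 -0.002   0.0071] yaw -9.3 turn 0.0 q [-0.29  0.69  0.38  1.87 -0.39  0.66  0.16]
```

In the tool's units: 0.002 m is 0.04, 0.001 m is 0.02.

nudge_tcp(steps="0,0,0.04,0,0.4 | 0,0,0.04,0,0.4 | 0,0,0.02,0,0.4 | 0,0,0.02,0,0.4 | 0,0,0,0,0.4 | 0,0,0,0,0.4", grip_n=40)

```text
t: 17.0
eef_pos: [0.6124, -0.0509, 0.0052]
tool_rot: [-0.0, 0.762, 0.648, -0.0]
contact_force: [0.4, 0.4, -0.5]
gripper_width: 0.541
grasp_force: 41.4
```

nudge_tcp(steps="0,0,0.02,0,0.4 | 0,0,0,0,0.4 | 0,0,0,0,0.4", grip_n=40)

```text
t: 17.3
eef_pos: [0.6126, -0.0509, 0.0047]
tool_rot: [0.0, 0.762, 0.648, 0.0]
contact_force: [-1.4, 0.0, 4.1]
gripper_width: 0.544
grasp_force: 42.0
```

In the tool's units: -0.04 m is -0.8, -0.035 m is -0.7, -0.15 rad / 1.5708 = -0.0955.

nudge_tcp(steps="0,0,0,0,0.6 | 0,0,0,0,0.75 | 0,0,0,0,0.75 | 0,0,0,0,0.75 | 0,0,-0.2,0,0.75 | 0,0,-0.6,0,0.75 | 0,0,-0.8,0,0.75 | 0,0,-0.8,0,0.75 | 0,0,-0.7,0,0.75 | 0,0,0,-0.0955,0.7 | 0,0,0,-0.0955,0.6 | 0,0,0,-0.0955,0.6 | 0,0,0,-0.0955,0.6 | 0,0,0,-0.0955,0.6 | 0,0,0,-0.0955,0.6 | 0,0,0,-0.0955,0.6 | 0,0,0,-0.0955,0.6 | 0,0,0,0,0.6 | 0,0,0,0,0.6", grip_n=40)

```text
t: 19.2
eef_pos: [0.6124, -0.0511, 0.1598]
tool_rot: [0.0, 0.265, 0.964, 0.0]
contact_force: [-0.1, -0.2, -0.3]
gripper_width: 0.6
grasp_force: 0.0
```

```bash
python3 - <<'E'
from h import *
np.set_printoptions(precision=4,suppress=True)
go(.4185,-.211,.15,61)
t,im=snap('top',save='top2')
k=cv2.resize(im[100:245,190:300],None,fx=4,fy=4,interpolation=cv2.INTER_CUBIC); cv2.imwrite("pics/c2.png",cv2.convertScaleAbs(k,alpha=1.5))
g=cv2.cvtColor(im,cv2.COLOR_BGR2HSV); print(g[225,326:331],g[228,383:388],g[240,345])
E
```

```text
go [ 0.0848 -0.2366  0.0097] yaw 59.2 turn -0.031 q [-0.17  0.46  0.2   1.78 -0.11  0.91  1.11]
[[ 30   9  57]
 [170  10  80]
 [ 15   6  92]
 [ 15   6  82]
 [  0   4  69]] [[  0   7  78]
 [ 20   9  82]
 [170   9  87]
 [ 30   6  85]
 [  0   6  84]] [ 10  26 118]
```

View pics/c2.png

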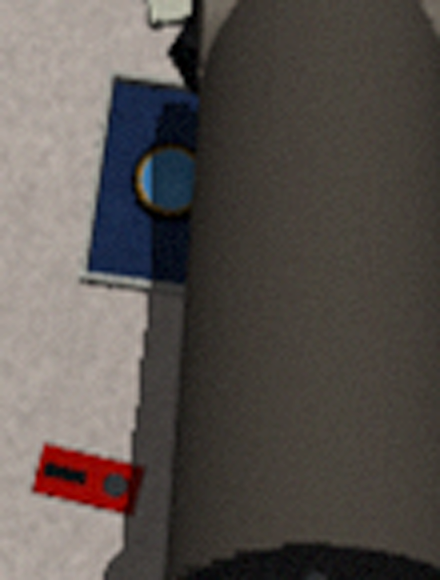

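The crop shows lens_a lying in the blue-lined tray at crop (165,180); lens_b is hidden under the arm and will be checked later. On to post_a.

In the tool's units: -0.02 m is -0.4, -0.017 m is -0.34, -0.03 rad / 1.5708 = -0.0191.

nudge_tcp(steps="0.14,-0.4,0,0,0.6 | 0.14,-0.4,0,0,0.6 | 0.14,-0.4,0,0,0.6 | 0.14,-0.4,0,0,0.6 | 0.14,-0.4,0,0,0.6 | 0.14,-0.4,0,0,0.6 | 0.14,-0.4,0,0,0.6 | 0.14,-0.4,0,0,0.6 | 0.14,-0.4,0,0,0.6 | 0.14,-0.4,0,0,0.6 | 0.14,-0.4,0,0,0.6 | 0.16,-0.34,0,-0.0191,0.6 | 0,0,0,0,0.5 | 0,0,0,0,0.5 | 0,0,0,0,0.5", grip_n=40)

```text
t: 20.75
eef_pos: [0.4197, -0.2113, 0.1594]
tool_rot: [0.0, 0.249, 0.969, 0.0]
contact_force: [0.0, 1.1, 0.1]
gripper_width: 0.502
grasp_force: 0.0
```

```bash
python3 - <<'E'
from h import *
np.set_printoptions(precision=4,suppress=True)
go(.4185,-.211,.06,61)
w,im=snap(save='w6')
E
```

```text
go [ 0.0012 -0.0004  0.0994] yaw 61.2 turn 0.004 q [ 0.11  0.23  0.26  2.12 -0.08  0.8   1.49]
```

View pics/w6.png

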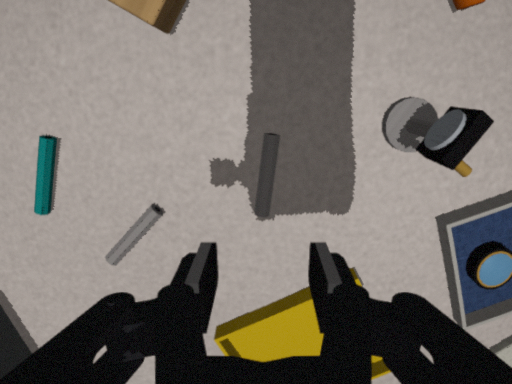

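The wrist view shows post_a from (271,134) to (262,216), post_b from (157,208) to (112,262), the turquoise decoy at (45,175) and the mirror at (430,130).

```bash
cat > post.py <<'E'
from h import *
import sys
np.set_printoptions(precision=4,suppress=True)
def bar(im,x0,x1,y0,y1):
    g=cv2.GaussianBlur(im[y0:y1,x0:x1].max(2),(3,3),0)
    m=cv2.threshold(g,0,255,cv2.THRESH_BINARY_INV+cv2.THRESH_OTSU)[1]
    c=max(cv2.findContours(m,cv2.RETR_EXTERNAL,cv2.CHAIN_APPROX_NONE)[0],key=cv2.contourArea)
    r=cv2.minAreaRect(c); b=cv2.boxPoints(r)+[x0,y0]
    if r[1][0]<r[1][1]: e=(b[0]+b[3])/2,(b[1]+b[2])/2
    else: e=(b[0]+b[1])/2,(b[2]+b[3])/2
    if np.linalg.norm(e[0]-e[1])<min(r[1])*1.1: e=((b[0]+b[1])/2,(b[2]+b[3])/2)
    return r,e
def report(w,im,box,z=.008):
    r,e=bar(im,*box); p=[plane(w,x,z) for x in e]; d=p[1]-p[0]
    print(r[0],r[1],"ends",*e,"mid",(p[0]+p[1])/2,"len",np.linalg.norm(d),"closing yaw",(np.degrees(np.arctan2(d[1],d[0]))+90)%180)
E
python3 - <<'E'
from post import *
w=cam("wrist",monitor.get_obs()); im=cv2.imread("pics/w6.png"); t=cv2.imread("pics/top0.png"); ct=cam("top")
report(w,im,(258,285,127,205)); report(w,im,(95,172,195,272))
report(ct,t,(312,345,208,243)); report(ct,t,(365,405,215,240))
a=np.array([267,175]);print(tri(w,(267.5,175),ct,(327.8,225.3)),tri(w,(134.5,235.5),ct,(385.3,228)))
E
```

```text
(9.194690704345703, 41.420352935791016) (16.515541076660156, 72.95016479492188) ends [262.4364 204.5837] [271.953 132.257] mid [ 0.4163 -0.2055  0.008 ] len 0.0668239835031192 closing yaw 54.10406808704465
(39.42533874511719, 38.932125091552734) (15.875075340270996, 76.95376586914062) ends [108.543  262.4027] [160.3077 205.4615] mid [ 0.4108 -0.3494  0.008 ] len 0.08471764152331566 closing yaw 16.985606678556593
(14.7692289352417, 17.346155166625977) (7.211102485656738, 31.895263671875) ends [317.9231 238.6154] [335.6154 212.0769] mid [ 0.4196 -0.2079  0.008 ] len 0.07783719936841635 closing yaw 54.04826531789391
(19.600006103515625, 12.799999237060547) (6.957010269165039, 32.25522994995117) ends [369.3 232.9] [399.9 222.7] mid [ 0.4096 -0.3489  0.008 ] len 0.07960272705977527 closing yaw 16.479158219285864
(array([ 0.4189, -0.2075,  0.0182]), np.float64(0.002261273313783875)) (array([ 0.4104, -0.3496,  0.008 ]), np.float64(0.0032452244053711413))
```

In the tool's units: 0.03 m is 0.6, 0.02 m is 0.4, 0.12 rad / 1.5708 = 0.0764.

nudge_tcp(steps="0,0,0.4,0.0764,0.5 | 0,0,0.6,0,0.5 | 0,0,0.6,0,0.5 | 0,0,0.4,0,0.5 | 0,0,0,0,0.5 | 0,0,0,0,0.5 | 0,0,0,0,0.5", grip_n=40)

```text
t: 21.5
eef_pos: [0.42, -0.212, 0.0603]
tool_rot: [0.001, 0.306, 0.952, 0.0]
contact_force: [-0.1, -0.6, -0.9]
gripper_width: 0.494
grasp_force: 0.0
```

```bash
python3 - <<'E'
from post import *
w,im=snap(save='w7')
g=im.max(2); 
for z in (.008,):
  report(w,im,(225,305,120,300))
go(.4185,-.2085,.004,54)
E
```

```text
(39.5, 76.0) (152.0, 79.0) ends [264.5 120. ] [264.5 272. ] mid [ 0.4127 -0.2059  0.008 ] len 0.09791404766134815 closing yaw 54.37996485214807
go [0.0033 0.002  0.0564] yaw 54.3 turn 0.006 q [ 0.14  0.41  0.24  2.19 -0.18  0.56  1.45]
```

View pics/w7.png

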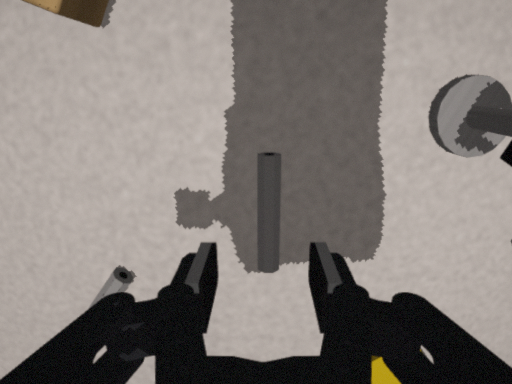

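Post_a runs straight down the image, columns 258–281 and rows 152–272, centred between the fingers.

```bash
python3 - <<'E'
from post import *
w=cam("wrist",monitor.get_obs())
w6=cam("wrist",dict(eef_pos=np.array([.4197,-.2113,.1594]),tool_rot=np.array([0,.249,.969,0])))
print(tri(w,(269,212),w6,(266.8,175)),plane(w,(269,212),.008))
p=plane(w,(269,212),.008); go(p[0],p[1],.004,54.3)
E
```

```text
(array([ 0.4221, -0.209 ,  0.0012]), np.float64(0.0001852020585281541)) [ 0.4198 -0.2077  0.008 ]
go [0.0027 0.0034 0.0564] yaw 54.3 turn 0.0 q [ 0.14  0.41  0.24  2.19 -0.18  0.56  1.45]
```

In the tool's units: 0.02 m is 0.4, 0.01 m is 0.2.

nudge_tcp(steps="0.06,0.06,0.4,0,0.5 | 0,0,0.4,0,0.5 | 0,0,0.2,0,0.5 | 0,0,0.12,0,0.5 | 0,0,0,0,0.5 | 0,0,0,0,0.5 | 0,0,0,0,0.1 | 0,0,0,0,0 | 0,0,0,0,0 | 0,0,0,0,0 | 0,0,0,0,0 | 0,0,0,0,0", grip_n=40)

```text
t: 22.75
eef_pos: [0.4185, -0.2078, 0.0039]
tool_rot: [0.0, 0.306, 0.952, 0.0]
contact_force: [-1.4, -0.6, 4.9]
gripper_width: 0.144
grasp_force: 40.4
```

nudge_tcp(steps="0,0,-0.2,0,0 | 0,0,-0.6,0,0 | 0,0,-0.8,0,0 | 0,0,-0.4,-0.0955,0 | 0,0,0,-0.0955,0 | 0,0,0,-0.0955,0 | 0,0,0,-0.0955,0 | 0,0,0,0,0 | 0,0,0,0,0", grip_n=40)

```text
t: 23.65
eef_pos: [0.418, -0.2077, 0.1037]
tool_rot: [0.0, 0.014, 1.0, -0.0]
contact_force: [-0.2, -0.0, -0.5]
gripper_width: 0.147
grasp_force: 39.7
```

```bash
python3 -c "
from h import *
go(.61,-.2275,.1,91.5)"
```

```text
go [-0.1925 -0.0146  0.0037] yaw 88.4 turn -0.053 q [ 0.22  0.32  0.13  2.16 -0.07  0.66  1.94]
```

In the tool's units: -0.0195 m is -0.39, -0.019 m is -0.38, -0.05 rad / 1.5708 = -0.0318.

nudge_tcp(steps="-0.38,-0.03,0,-0.0318,0 | -0.39,-0.03,0,0,0 | -0.39,-0.03,0,0,0 | -0.39,-0.03,0,0,0 | -0.39,-0.03,0,0,0 | -0.39,-0.03,0,0,0 | -0.39,-0.03,0,0,0 | -0.39,-0.03,0,0,0 | -0.39,-0.03,0,0,0 | -0.37,-0.01,0,0,0 | 0,0,0,0,0 | 0,0,0,0,0 | 0,0,0,0,0", grip_n=40)

```text
t: 24.95
eef_pos: [0.6106, -0.2174, 0.103]
tool_rot: [-0.001, -0.013, 1.0, -0.0]
contact_force: [-0.3, -0.2, -0.8]
gripper_width: 0.144
grasp_force: 39.7
```

```bash
python3 - <<'E'
from h import *
np.set_printoptions(precision=4,suppress=True)
go(.61,-.2275,.008,91.5)
w,im=snap(save='w8')
m=blob(im,(18,150,60),(34,255,255),amin=500)
for b in m: print(b[0],b[1],[plane(w,p,.022)[:2] for p in cv2.boxPoints(cv2.minAreaRect(b[2]))])
E
```

```text
go [ 0.0007 -0.01    0.095 ] yaw 91.5 turn -0.001 q [ 0.16  0.57  0.11  1.73 -0.08  0.84  1.91]
[194.4297 181.7823] 33339.0 [array([ 0.6758, -0.362 ]), array([ 0.5428, -0.3372]), array([ 0.5474, -0.179 ]), array([ 0.6788, -0.1747])]
[485.7957 207.9933] 2035.5 [array([ 0.6153, -0.0823]), array([ 0.5841, -0.0572]), array([ 0.608 , -0.0242]), array([ 0.6413, -0.0501])]
```

View pics/w8.png

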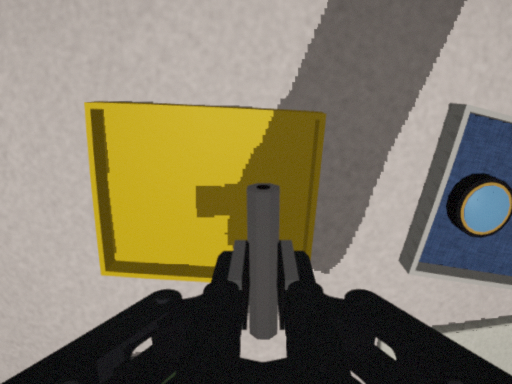

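Post_a is held over the yellow tray, whose rim corners are at (88,102) and (325,113). Lens_b sits glass up at (486,208) in its tray.

The rows are not in the units I measure in: shifts go in shares of 50 mm and turns go in shares of 90 degrees. I convert before sending: 0.02 m is 0.4, -0.01 m is -0.2.

nudge_tcp(steps="0,-0.2,0.2,0,0 | 0,0,0.4,0,0 | 0,0,0.4,0,0 | 0,0,0.4,0,0 | 0,0,0.2,0,0 | 0,0,0.14,0,0 | 0,0,0.08,0,0 | 0,0,0.04,0,0 | 0,0,0,0,0 | 0,0,0,0,0 | 0,0,0.04,0,0 | 0,0,0,0,0 | 0,0,0,0,0", grip_n=40)

```text
t: 26.3
eef_pos: [0.6122, -0.2273, 0.0084]
tool_rot: [0.0, -0.014, 1.0, -0.0]
contact_force: [1.1, 0.3, -0.7]
gripper_width: 0.15
grasp_force: 39.7
```

In the tool's units: -0.04 m is -0.8, 0.001 m is 0.02, 0.15 rad / 1.5708 = 0.0955.

nudge_tcp(steps="0,0,0.02,0,0 | 0,0,0,0,0 | 0,0,0,0,0.2 | 0,0,0,0,0.35 | 0,0,0,0,0.35 | 0,0,0,0,0.35 | 0,0,-0.2,0,0.35 | 0,0,-0.8,0,0.35 | 0,0,-0.8,0,0.4 | 0,0,0,0.0955,0.5 | 0,0,0,0.0955,0.5 | 0,0,0,0.0955,0.5 | 0,0,0,0.0955,0.5 | 0,0,0,0.0955,0.5 | 0,0,0,0.0955,0.5 | 0,0,0,0.0955,0.5 | 0,0,0,0.0955,0.5 | 0,0,0,0.0637,0.5 | 0,0,0,0,0.5", grip_n=40)

```text
t: 28.2
eef_pos: [0.6124, -0.227, 0.0978]
tool_rot: [0.0, 0.594, 0.804, 0.0]
contact_force: [-0.0, -0.3, 0.3]
gripper_width: 0.501
grasp_force: 0.0
```

```bash
python3 -c "
from h import *
go(.4105,-.349,.08,16.8)"
```

```text
go [-0.0574 -0.2288  0.0178] yaw 17.1 turn 0.004 q [-0.06  0.62  0.45  1.74 -0.34  0.85  0.84]
```

In the tool's units: -0.023 m is -0.46, -0.022 m is -0.44.

nudge_tcp(steps="-0.12,-0.46,0,0,0.5 | -0.12,-0.46,0,0,0.5 | -0.12,-0.46,0,0,0.5 | -0.12,-0.46,0,0,0.5 | -0.12,-0.46,0,0,0.5 | -0.12,-0.46,0,0,0.5 | -0.12,-0.46,0,0,0.5 | -0.12,-0.46,0,0,0.5 | -0.12,-0.46,0,0,0.5 | -0.08,-0.44,0.36,0,0.5 | 0,0,0,0,0.5 | 0,0,0,0,0.5 | 0,0,0,0,0.5", grip_n=40)

```text
t: 29.5
eef_pos: [0.4117, -0.3496, 0.0799]
tool_rot: [0.001, 0.593, 0.805, 0.0]
contact_force: [0.8, 0.5, 0.1]
gripper_width: 0.503
grasp_force: 0.0
```

```bash
python3 - <<'E'
from post import *
w,im=snap(save='w9')
report(w,im,(235,300,100,240))
go(.4105,-.349,.004,16.8)
E
```

```text
(26.0, 93.5) (91.0, 22.0) ends [261. 148.] [261. 239.] mid [ 0.4086 -0.3433  0.008 ] len 0.06375909767381215 closing yaw 17.08618525849353
go [ 0.001  -0.0012  0.0759] yaw 17.2 turn 0.007 q [ 0.24  0.49  0.45  2.03 -0.33  0.69  1.2 ]
```

View pics/w9.png

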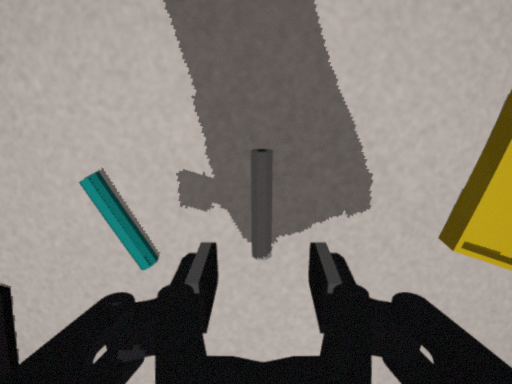

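Post_b is at columns 250–272, rows 150–257. The turquoise decoy at (118,220) is clear of the fingers.

```bash
python3 - <<'E'
from post import *
w=cam("wrist",monitor.get_obs())
p=plane(w,(261,203.5),.008);print(p, tri(w,(261,203.5),cam("top"),(384.8,227.8))); go(p[0],p[1],.004,17.1)
E
```

```text
[ 0.4104 -0.3486  0.008 ] (array([ 0.4097, -0.3475,  0.0128]), np.float64(0.0009704739769477574))
go [ 0.0014 -0.0012  0.0759] yaw 17.2 turn 0.002 q [ 0.24  0.49  0.45  2.03 -0.33  0.69  1.2 ]
```

In the tool's units: 0.02 m is 0.4, 0.01 m is 0.2.

nudge_tcp(steps="0.02,-0.02,0.4,0,0.5 | 0,0,0.4,0,0.5 | 0,0,0.4,0,0.5 | 0,0,0.2,0,0.5 | 0,0,0.12,0,0.5 | 0,0,0,0,0.5 | 0,0,0,0,0.5 | 0,0,0,0,0.1 | 0,0,0,0,0 | 0,0,0,0,0 | 0,0,0,0,0 | 0,0,0,0,0 | 0,0,0,0,0", grip_n=40)

```text
t: 30.85
eef_pos: [0.4095, -0.3496, 0.0041]
tool_rot: [0.001, 0.594, 0.804, 0.0]
contact_force: [-0.4, 0.8, 7.5]
gripper_width: 0.143
grasp_force: 40.3
```

nudge_tcp(steps="0,0,-0.2,0,0 | 0,0,-0.6,0,0 | 0,0,-0.8,-0.0637,0 | 0,0,-0.4,-0.0955,0 | 0,0,0,-0.0955,0 | 0,0,0,-0.0955,0 | 0,0,0,-0.0955,0 | 0,0,0,-0.0955,0 | 0,0,0,-0.0955,0 | 0,0,0,-0.0955,0 | 0,0,0,-0.0955,0 | 0,0,0,0,0 | 0,0,0,0,0", grip_n=40)

```text
t: 32.15
eef_pos: [0.4088, -0.3494, 0.1036]
tool_rot: [-0.0, -0.011, 1.0, -0.0]
contact_force: [-0.0, -0.2, -0.7]
gripper_width: 0.146
grasp_force: 39.5
```

```bash
python3 -c "
from h import *
go(.61,-.2975,.1,91.5)"
```

```text
go [-0.2024  0.0473  0.0036] yaw 91.3 turn -0.003 q [ 0.48  0.42  0.14  2.   -0.09  0.73  2.27]
```

In the tool's units: -0.02 m is -0.4, 0.0047 m is 0.094.

nudge_tcp(steps="-0.4,0.094,0,0,0 | -0.4,0.094,0,0,0 | -0.4,0.094,0,0,0 | -0.4,0.094,0,0,0 | -0.4,0.094,0,0,0 | -0.4,0.094,0,0,0 | -0.4,0.094,0,0,0 | -0.4,0.094,0,0,0 | -0.4,0.094,0,0,0 | -0.4,0.094,0,0,0 | 0,0,0,0,0 | 0,0,0,0,0 | 0,0,0,0,0", grip_n=40)

```text
t: 33.45
eef_pos: [0.6072, -0.2969, 0.103]
tool_rot: [-0.001, -0.013, 1.0, -0.0]
contact_force: [0.7, -0.7, -1.1]
gripper_width: 0.147
grasp_force: 39.5
```

```bash
python3 - <<'E'
from h import *
np.set_printoptions(precision=4,suppress=True)
go(.61,-.2975,.0085,91.5)
snap(save='w10')
E
```

```text
go [-0.0028 -0.0007  0.0945] yaw 91.5 turn 0.0 q [ 0.27  0.61  0.13  1.66 -0.1   0.88  2.04]
```

View pics/w10.png

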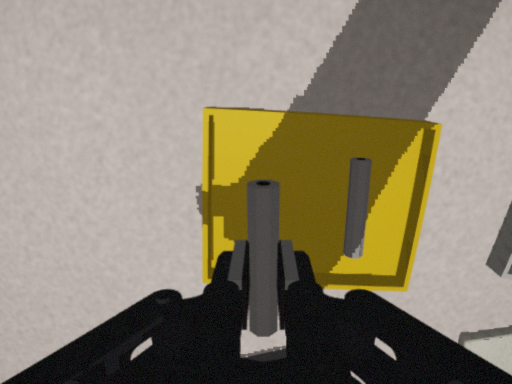

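Post_a lies in the yellow tray at (357,208), and post_b is held over the free half at (263,260).

nudge_tcp(steps="-0.04,0,0.2,0,0 | 0,0,0.4,0,0 | 0,0,0.4,0,0 | 0,0,0.4,0,0 | 0,0,0.2,0,0 | 0,0,0.14,0,0 | 0,0,0.08,0,0 | 0,0,0.04,0,0 | 0,0,0,0,0 | 0,0,0,0,0 | 0,0,0.04,0,0 | 0,0,0,0,0 | 0,0,0,0,0", grip_n=40)

```text
t: 34.8
eef_pos: [0.6097, -0.2968, 0.0084]
tool_rot: [0.0, -0.014, 1.0, -0.0]
contact_force: [-0.5, -0.8, -0.6]
gripper_width: 0.146
grasp_force: 39.5
```

nudge_tcp(steps="0,0,0.01,0,0 | 0,0,0,0,0 | 0,0,0,0,0.2 | 0,0,0,0,0.35 | 0,0,0,0,0.35 | 0,0,0,0,0.35 | 0,0,-0.2,0,0.35 | 0,0,-0.8,0,0.35 | 0,0,-0.8,0,0.4 | 0,0,-1,0,0.5 | 0,0,0,0,0.6 | 0,0,0,0,0.6", grip_n=40)

```text
t: 36.0
eef_pos: [0.6107, -0.2974, 0.1504]
tool_rot: [0.002, -0.014, 1.0, -0.001]
contact_force: [0.0, -0.2, -1.7]
gripper_width: 0.601
grasp_force: 0.0
```

```bash
python3 -c "
from h import *
go(.6,0.09,.16,91.5)"
```

```text
go [ 2.000e-04  3.875e-01 -1.020e-02] yaw 91.5 turn 0.001 q [ 0.26  0.56  0.14  1.63 -0.09  0.96  2.03]
```

In the tool's units: 0.145 rad / 1.5708 = 0.0923.

nudge_tcp(steps="0,0,0,0.0923,0.6 | 0,0,0,0.0923,0.6 | 0,0,0,0.0923,0.6 | 0,0,0,0.0923,0.6 | 0,0,0,0.0923,0.6 | 0,0,0,0.0923,0.6 | 0,0,0,0.0923,0.6 | 0,0,0,0.0923,0.6 | 0,0,0,0.0923,0.6 | 0,0,0,0.0923,0.6 | 0,0,0,0.0923,0.6 | 0,0,0,0.0923,0.6 | 0,0,0,0.0923,0.6 | 0,0,0,0,0.6", grip_n=40)

```text
t: 37.4
eef_pos: [0.6089, -0.2962, 0.1462]
tool_rot: [-0.001, 0.801, 0.598, -0.001]
contact_force: [-0.4, 0.5, 0.1]
gripper_width: 0.601
grasp_force: 0.0
```

```bash
python3 - <<'E'
from h import *
np.set_printoptions(precision=4,suppress=True)
t=cv2.imread("pics/top0.png");c=cam("top"); s=cv2.imread("pics/scene0.png")
a=blob(t,(0,150,50),(8,255,255),near=(212,219,15))[0]; b=blob(s,(0,150,50),(8,255,255),near=(276,216,15))
r=cv2.minAreaRect(a[2]);P=[plane(c,p,.016)[:2] for p in cv2.boxPoints(r)];print(a[0],a[1],np.array(P),np.mean(P,0))
d=P[1]-P[0];e=P[2]-P[1];d=d if d@d>e@e else e;print("long yaw",np.degrees(np.arctan2(d[1],d[0]))%180)
if b: print(tri(c,a[0],cam("scene"),b[0][0]))
go(.443,.077,.15,-15.4)
E
```

```text
[211.5089 219.3651] 262.0 [[0.4359 0.1033]
 [0.4629 0.096 ]
 [0.4464 0.037 ]
 [0.4195 0.0444]] [0.4412 0.0702]
long yaw 74.4152322815002
(array([0.4409, 0.0715, 0.0063]), np.float64(0.0022290086572983596))
go [ 0.3107 -0.265  -0.0031] yaw -16.5 turn -0.019 q [-0.05  0.64  0.61  1.65 -0.42  0.99  0.41]
```

In the tool's units: 0.019 m is 0.38, -0.0165 m is -0.33, -0.015 rad / 1.5708 = -0.0095.

nudge_tcp(steps="0.38,-0.33,0,0,0.6 | 0.38,-0.33,0,0,0.6 | 0.38,-0.33,0,0,0.6 | 0.38,-0.33,0,0,0.6 | 0.38,-0.33,0,0,0.6 | 0.38,-0.33,0,0,0.6 | 0.38,-0.33,0,0,0.6 | 0.38,-0.33,0,0,0.6 | 0.38,-0.33,0,0,0.6 | 0.38,-0.33,0,0,0.6 | 0.38,-0.33,0,0,0.6 | 0.38,-0.33,0,0,0.6 | 0.38,-0.33,0,0,0.6 | 0.38,-0.33,0,0,0.6 | 0.38,-0.33,0,0,0.6 | 0.38,-0.33,0,-0.0095,0.6 | 0,0,0,0,0.6 | 0,0,0,0,0.6 | 0,0,0,0,0.6", grip_n=40)

```text
t: 39.3
eef_pos: [0.4427, 0.0686, 0.1477]
tool_rot: [0.0, 0.796, 0.605, -0.0]
contact_force: [0.3, 0.5, -0.9]
gripper_width: 0.6
grasp_force: 0.0
```

```bash
cat > cl.py <<'E'
from h import *
np.set_printoptions(precision=4,suppress=True)
o=monitor.get_obs(); w,im=snap(save="wc%d"%(o["t"]*100))
for a in blob(im,(0,150,40),(8,255,255),amin=600):
    r=cv2.minAreaRect(a[2]);P=[plane(w,p,.016)[:2] for p in cv2.boxPoints(r)]
    e=max((P[1]-P[0],P[2]-P[1]),key=np.linalg.norm); f=min((P[1]-P[0],P[2]-P[1]),key=np.linalg.norm)
    print(a[0],a[1],"mid",np.mean(P,0),"size",np.linalg.norm(e),np.linalg.norm(f),"yaw",np.degrees(np.arctan2(e[1],e[0]))%180)
E
python3 cl.py; python3 -c "
from h import *
go(.4415,.0705,.06,-15.5)"
```

```text
[261.5795 176.2175] 2320.0 mid [0.4429 0.0722] size 0.061624207233149195 0.02847000053590687 yaw 75.2010356603617
go [ 0.0017 -0.0018  0.0878] yaw -15.6 turn -0.002 q [-0.86  0.25  0.66  2.19 -0.22  0.76 -0.33]
```

In the tool's units: 0.03 m is 0.6, 0.02 m is 0.4.

nudge_tcp(steps="0.06,0,0.4,0,0.6 | 0,0,0.6,0,0.6 | 0,0,0.6,0,0.6 | 0,0,0.4,0,0.6 | 0,0,0,0,0.6 | 0,0,0,0,0.6 | 0,0,0,0,0.6", grip_n=40)

```text
t: 40.05
eef_pos: [0.4443, 0.0721, 0.0488]
tool_rot: [0.0, 0.797, 0.604, 0.001]
contact_force: [-0.3, 0.5, 0.7]
gripper_width: 0.603
grasp_force: 0.0
```

```bash
python3 cl.py; python3 -c "
from h import *
go(.443,.0722,.003,-15)"
```

```text
[259.9399 224.3751] 5232.5 mid [0.4429 0.0728] size 0.06422077891155348 0.028330252284435746 yaw 75.59281443280904
go [-0.0006 -0.0013  0.0459] yaw -15.6 turn -0.011 q [-0.72  0.45  0.51  2.25 -0.43  0.53 -0.15]
```

Both heights put the clamp at (0.443,0.0725) with the right size, 62 × 28 mm. I'll grasp it and lift.

In the tool's units: 0.02 m is 0.4, 0.015 m is 0.3, -0.01 rad / 1.5708 = -0.0064.

nudge_tcp(steps="0,-0.02,0.4,-0.0064,0.6 | 0,0,0.3,0,0.6 | 0,0,0.2,0,0.6 | 0,0,0,0,0.6 | 0,0,0,0,0.6 | 0,0,0,0,0.25 | 0,0,0,0,0.2 | 0,0,0,0,0.2 | 0,0,0,0,0.2 | 0,0,0,0,0.2 | 0,0,0,0,0.2", grip_n=40)

```text
t: 41.2
eef_pos: [0.443, 0.0728, 0.0036]
tool_rot: [0.0, 0.793, 0.609, 0.001]
contact_force: [-1.0, -0.3, 6.0]
gripper_width: 0.339
grasp_force: 39.5
```

nudge_tcp(steps="0,0,-0.2,0,0.2 | 0,0,-0.6,0,0.2 | 0,0,-0.8,0,0.2 | 0,0,-0.4,0,0.2 | 0,0,0,0,0.2 | 0,0,0,0,0.2", grip_n=40)

```text
t: 41.8
eef_pos: [0.4423, 0.073, 0.1033]
tool_rot: [-0.0, 0.793, 0.609, 0.001]
contact_force: [-0.0, -0.1, -0.5]
gripper_width: 0.342
grasp_force: 40.1
```

```bash
python3 -c "
from h import *
go(.618,.263,.1,1)"
```

```text
go [0.2289 0.1206 0.0036] yaw -15.0 turn -0.279 q [-0.82  0.34  0.62  2.23 -0.32  0.66 -0.23]
```

In the tool's units: 0.0191 m is 0.382, 0.01 m is 0.2, -0.14 rad / 1.5708 = -0.0891.

nudge_tcp(steps="0.382,0.2,0,0,0.2 | 0.382,0.2,0,0,0.2 | 0.382,0.2,0,0,0.2 | 0.382,0.2,0,0,0.2 | 0.382,0.2,0,0,0.2 | 0.382,0.2,0,0,0.2 | 0.382,0.2,0,0,0.2 | 0.382,0.2,0,0,0.2 | 0.382,0.2,0,0,0.2 | 0.382,0.2,0,0,0.2 | 0.382,0.2,0,0,0.2 | 0.382,0.2,0,0,0.2 | 0,0,0,-0.0891,0.2 | 0,0,0,-0.0891,0.2 | 0,0,0,0,0.2 | 0,0,0,0,0.2 | 0,0,0,0,0.2", grip_n=40)

```text
t: 43.5
eef_pos: [0.6172, 0.2626, 0.1021]
tool_rot: [-0.0, 0.702, 0.712, -0.001]
contact_force: [-0.5, -0.6, -2.0]
gripper_width: 0.341
grasp_force: 40.0
```

```bash
python3 - <<'E'
from h import *
np.set_printoptions(precision=4,suppress=True)
go(.617,.262,.0085,1)
w,im=snap(save='w11')
a=blob(im,(45,100,30),(80,255,255),amin=3000)[0]
print([plane(w,p,.022)[:2] for p in cv2.boxPoints(cv2.minAreaRect(a[2]))])
E
```

```text
go [-0.0005 -0.0001  0.0936] yaw 0.9 turn -0.003 q [-0.82  0.65  0.48  1.69 -0.37  0.89 -0.18]
[array([0.553 , 0.3413]), array([0.6806, 0.3477]), array([0.7026, 0.1948]), array([0.5474, 0.1862])]
```

View pics/w11.png

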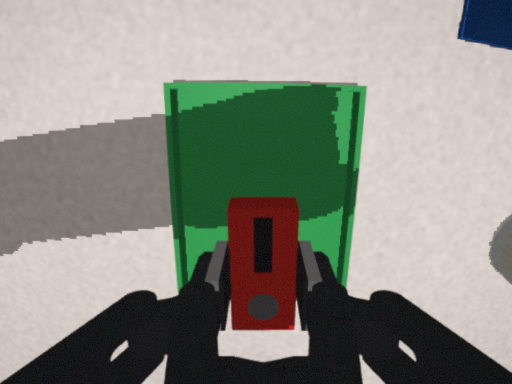

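The clamp is held at (263,262), centred over the green tray with its slot and screw up.

In the tool's units: 0.02 m is 0.4, 0.01 m is 0.2.

nudge_tcp(steps="0,0,0.2,0,0.2 | 0,0,0.4,0,0.2 | 0,0,0.4,0,0.2 | 0,0,0.4,0,0.2 | 0,0,0.2,0,0.2 | 0,0,0.12,0,0.2 | 0,0,0.06,0,0.2 | 0,0,0.04,0,0.2 | 0,0,0,0,0.2 | 0,0,0,0,0.2 | 0,0,0.04,0,0.2 | 0,0,0,0,0.2 | 0,0,0,0,0.2", grip_n=40)

```text
t: 44.85
eef_pos: [0.6176, 0.2629, 0.0099]
tool_rot: [-0.0, 0.701, 0.713, 0.0]
contact_force: [-0.4, 0.1, -1.1]
gripper_width: 0.342
grasp_force: 40.0
```

In the tool's units: 0.001 m is 0.02.

nudge_tcp(steps="0,0,0.02,0,0.2 | 0,0,0.02,0,0.2 | 0,0,0,0,0.2 | 0,0,0,0,0.2", grip_n=40)

```text
t: 45.25
eef_pos: [0.6177, 0.263, 0.0078]
tool_rot: [-0.0, 0.701, 0.713, 0.0]
contact_force: [0.3, 0.6, -1.1]
gripper_width: 0.339
grasp_force: 40.0
```

nudge_tcp(steps="0,0,0,0,0.4 | 0,0,0,0,0.55 | 0,0,0,0,0.55 | 0,0,0,0,0.55 | 0,0,-0.2,0,0.55 | 0,0,-0.8,0,0.55 | 0,0,-1,0,0.55 | 0,0,-1,0,0.55 | 0.6,0,0,0,0.6 | 0.8,0,0,0,0.6 | 0.8,0,0,0,0.6 | 0.8,0,0,0,0.6 | 0.8,0,0,0,0.6 | 0.8,0,0,0,0.6 | 0.8,0,0,0,0.6 | 0.8,0,0,0,0.6 | 0,0,0,0,0.6 | 0,0,0,0,0.6", grip_n=40)

```text
t: 47.05
eef_pos: [0.6113, 0.5739, 0.1577]
tool_rot: [0.0, 0.7, 0.714, -0.0]
contact_force: [0.0, -1.1, -0.2]
gripper_width: 0.604
grasp_force: 0.0
```

```bash
python3 - <<'E'
from h import *
np.set_printoptions(precision=4,suppress=True)
w,im=snap('top',save='top3'); snap('scene')
k=cv2.resize(im[100:290,85:425],None,fx=2.3,fy=2.3,interpolation=cv2.INTER_CUBIC); cv2.imwrite("pics/final.png",cv2.convertScaleAbs(k,alpha=1.4))
E
```

```text
(no output)
```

View pics/final.png

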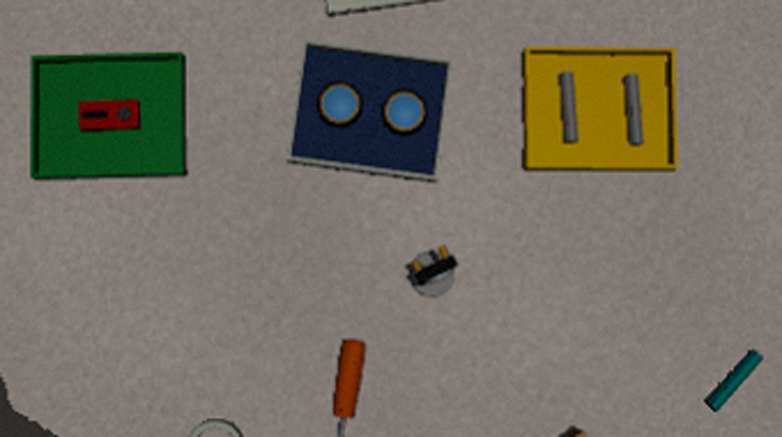

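The final crop shows the clamp flat in the green tray at (110,115). The lenses lie side by side, glass up, at (340,103) and (405,110). Both posts lie in the yellow tray at (568,108) and (633,110). The mirror (432,270) and the turquoise bar (733,380) are where they were.

```bash
python3 -c "
from station import bot
print(bot.hand_in())"
```

```text
the job is handed in; nothing more can be done
None
```

The job is handed in: both lenses, then both posts, then the clamp are in their trays in the order asked, and the last camera picture shows the mirror and the turquoise look-alike where they started; the robot's clock read about 47 s.

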